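# Roll a tube into the vee cradle and clamp it

### The job

Roll the thin-walled tube along the loading deck, without lifting it, until it drops into the vee, and let go so that it centres itself there. Then swing the clamp arm over the tube as far as its stop and press the arm's button straight down until the spring pad grips the tube firmly but gently, without squashing the pad's spring hard onto the tube. Leave the tube seated square in the vee under the clamp, and do not disturb the other things on the bench.

Things in the scene. Friction and masses are not known exactly. Their poses are not given: they have to be found in the camera images.
- fixture: Steel vee fixture bolted to the bench, base plate 235 x 150 x 10 mm. Origin: underside of the base, below the vee's bottom line. +x is the rolling direction (deck to vee), y runs along the vee, z up. Seen along +x: loading deck, vee, clamp post.
- deck (a point): Middle of the top face of the flat loading deck, 45 mm over the bench, 67.5 mm before the vee's bottom line. The deck measures 95 mm (fixture x) by 120 mm (y) and ends at the near lip of the vee, 20 mm before the bottom line. Same axes as the fixture.
- vee_seat (a point): Where the middle of the tube's axis lies when it is seated: over the vee's bottom line (fixture x 0), 46 mm over the bench; the tube's top is then at 61 mm. Vee of 90 degrees, 120 mm long, bottom line at 25 mm; the near lip is level with the deck, the far flank climbs on to x 40, height 65 mm and stops the tube.
- post_top (a point): Top of the clamp's upright round post, 18 mm thick, 145 mm over the bench, at fixture x 85, y 0: the axis about which the clamp arm swings.
- tube: Plain metal tube, 30 mm outside diameter, 160 mm long, 0.2 to 0.33 kg. Origin at its middle, its own y along the tube (x and z turn as it rolls). It starts lying across the loading deck, roughly parallel to the vee (up to 0.12 rad off), and stays where it is left on the flat deck. It feels more than 20 N from the fingers as rough handling.
- clamp_swing (a joint): Angle of the clamp arm about the vertical post, rad: 0 = arm points in fixture -x, across the vee, against its stop; grows as it swings away to the fixture's +y side (1.57 = arm points in +y); range 0 to 1.8. It stays where it is left; about 2 N at the arm's end moves it.
- clamp_arm: Clamp arm on the post: steel bar 18 mm wide, 14 mm thick (6 to 20 mm below the origin). Origin: centre of the top of the round press button (28 mm across), 85 mm from the post axis; x points to the post, z up. It slides down the post, up to 50 mm from its top place (origin at 127 mm), against about 8 N of friction, and stays where it is left. Sleeve on the post 32 mm across.
- spindle_hole (a point): Underside of the arm's bar, 20 mm below the button's top. From it hangs a screwed spindle with a spring pad, 18 mm across, whose underside is 10 to 30 mm lower, set differently each time. Once on the tube, the pad's spring adds 2 N per mm over 4 mm, then it is solid. It grips well at 2 to 3.5 mm of spring (4 to 7 N on the tube, 12 to 15 N on the button); never over 12 N on the tube.
- screwdriver: Bystander: screwdriver with a dark wooden handle, 200 mm long, lying on the bench on the fixture's -y side; origin under its middle.
- bearing: Bystander: steel ring 42 mm across, 12 mm high, on the bench on the fixture's +y side; origin under its centre.
- hammer: Bystander: hammer with a wooden handle, 260 mm long; origin under its middle.
- spanner: Bystander: steel spanner 180 mm long; origin under its middle.
- oil_bottle: Bystander: white bottle, 56 mm across, 150 mm high; origin under its centre.
- screw_tin: Bystander: open steel tin, 80 mm across, 60 mm high; origin under its centre.
- stub: Bystander: short dark steel bar end, 44 mm thick, 70 mm long, lying on its side; origin under its middle.
Not all that is in view belongs to the job. What is meant by the tube is not pink, and is the smaller of those in its own colour.

How it is judged:
By the outcome, as a careful person would: the job done as asked, in the order asked, and still so for the second after the job is handed in, with the robot touching nothing.
It also fails if it takes over 54 s, if anything falls off the work surface, if the arm or the gripper's body presses on something with over 40 N, if the wrist force passes 120 N, or if a joint passes its speed limit or range.

### The arm

A 7-joint arm with a two-finger parallel gripper is mounted at the origin on the work surface. World frame = base frame: x ahead of the robot, y to its left, z up, the work surface at z = 0. Lengths are in m, angles in rad, forces in N, time in s.
With the tool pointing down it reaches from about 0.4 to 0.875 m from the base axis. Payload 6.5 kg.
Tool frame: the origin (TCP) lies at the very end of the fingers, on their centre line; the grasp point (between the pads) lies 19 mm behind it; z points along the fingers, y is the line along which they close (so a half turn about z gives the same grasp; the last joint's range is limited). The gripper opens to 85 mm and grips with 20 to 120 N. Pads are 22 mm wide; open, the fingers measure 114 mm over their backs; the gripper's body (76 mm by 85 mm) begins 54 mm behind the grasp point. The pads swing forward as they close: fully open they stand 13 mm farther back than shut.
Start: joints at [-1.414, 0.536, -0.004, 1.538, 0.003, 1.067, -0.071], TCP at [0.144, 0.634, 0.197] pointing down, gripper open.
Joint ranges: [-2.7, 2.7], [-0.37, 2.16], [-1.27, 1.26], [0.24, 2.4], [-1.31, 4.45], [0.19, 1.91], [-2.76, 2.76]. Speed limits (rad/s): [2.39, 2.39, 3.14, 3.14, 3.14, 3.14, 3.14].

### API

Orientations are given as a 3x3 rotation matrix whose columns are the frame's x, y, z axes.
In Python, from bench import * gives the robot as it stands. The module is installed in compiled form; this text tells all that it offers.
- The arm moves only by the shell command python3 -m handwheel 'ROWS'. ROWS is JSON, a list that holds one entry, the list of rows, each a list of 7 numbers: the shift along the tool's x, y, z in m, then the turn, a rotation vector about the tool's x, y, z in rad, then the opening, from 0 (shut) to 1 (fully open). A call has 1 to 12 rows; each row shifts and turns the commanded pose from where the row before left it, along the tool's axes as they then stand; what a row does not reach is not made up. A row lasts 1/8 s, in which the tool goes at most 62.5 mm and 10.7 degrees, less where a joint would pass 70% of its speed; a pose out of reach is approached as far as the arm can. A call with a gripper value outside its range is refused whole. The fingers move at their own pace and stop on an object; the grip force is fixed at half the most. Time passes only in rows, so rows that do not move let the fingers close. It gives the time, the measured TCP pose, the force, the opening and the grip force at its end, in the units of the state.
- state(): the state, without advancing time (a new reading comes with each control period).
- grab_frame(name): name is "scene" or "top" or "wrist"; returns the picture (480x640x3 uint8, red, green, blue); there is no depth.
- camera_model(name): a dict with "K" (3x3 intrinsics, pixels), "k1" (the pictures are not rectified: a ray, as slopes to the right and down, at radius r is drawn at 1 + k1 r^2 times it, then the intrinsics apply), "rvec" (rotation vector, rad) and "tvec" (3), from world to camera coordinates, as OpenCV has them; the wrist camera has in their place "hand_eye" (4x4, takes a point from camera to tool coordinates, whose origin is the TCP and whose axes are the flange's). Camera axes: x right, y down, z forward; pixel columns grow to the right and rows downward; lengths in m; the calibration is good to about 2 mm. A picture is of the moment at which its call begins: read the wrist's pose just before it. camera_model takes no time and is no camera call.
- sign_off(): hands the job in; it is judged then, once.
Trained networks look in the newest picture that a camera, given by its name, has taken for a name from the list of things; names that differ only in an ending like _2 or _b are one class to them, and where a whole thing is asked for, a point or a joint stands for the part that bears it (a point fixed in the world has none). Each returns a list of dicts, best first, with "p" (0 to 1); they miss things now and then, are a little off and sometimes report something else, mostly with a low value. They report only what shows in the picture. A call takes as long as a camera call. They do not tell look-alikes from the thing itself.
- silhouettes(label, camera): "mask" (480x640 bool, what is visible of it) and "bbox" ([left, top, right, bottom] in pixels, round what is visible of it).
- mark_of(label, camera): "uv" ([column, row] in pixels: a listed point, or the origin of a listed thing).
The state is a dict: "clock": time; "joint_positions": joint angles; "qd": joint speeds; "joint_torque": joint torques, N m; "position": TCP position; "eef_rot": TCP orientation; "wrist_force": force on the tool from outside, world axes, zero at the start; "wrist_torque": the same for the moment, N m; "finger_gap": opening from 0.0 (shut) to 1.0 (fully open); "gripper_force": force on a finger pad.
Only numpy, scipy, OpenCV 4.12 (cv2) and the standard library are available. Lean on these libraries where they do the work, as an engineer would, in place of code of your own. Each camera call takes 0.05 s, during which the arm holds its last target. There are 200 camera calls.

## Working session

There is one attempt and no reset: what is moved stays moved. The work goes in short steps, Python scripts to look and compute and a shell command to move; the robot and the scene stay as the last step left them, time stands still between calls to the robot, and variables do not carry over. Pictures are saved under pics/ and viewed, at most 10 in all, crops included, and the job is handed in when it is done.

```bash
mkdir -p pics
cat > h.py <<'E'
from bench import *
import numpy as np, cv2
def cam(name,st=None):
    m=camera_model(name);K=np.array(m["K"]);k1=m["k1"]
    if name=="wrist":
        st=st or state();T=np.eye(4);T[:3,:3]=st["eef_rot"];T[:3,3]=st["position"]
        W=T@np.array(m["hand_eye"]);R=W[:3,:3].T;t=-R@W[:3,3]
    else:
        R=cv2.Rodrigues(np.array(m["rvec"],float))[0];t=np.array(m["tvec"],float).ravel()
    return K,k1,R,t
def ray(c,uv):
    K,k1,R,t=c
    d=np.array([k1,0,0,0],float)
    p=cv2.undistortPoints(np.array([[uv]],float),K,d)[0,0]
    return -R.T@t,R.T@np.array([p[0],p[1],1])
def atz(c,uv,z):
    o,d=ray(c,uv);return o+d*(z-o[2])/d[2]
def proj(c,P):
    K,k1,R,t=c
    return cv2.projectPoints(np.atleast_2d(np.array(P,float)),cv2.Rodrigues(R)[0],t,K,np.array([k1,0,0,0],float))[0][:,0]
def tri(a,ua,b,ub):
    o1,d1=ray(a,ua);o2,d2=ray(b,ub)
    s=np.linalg.lstsq(np.c_[d1,-d2],o2-o1,rcond=None)[0]
    p,q=o1+s[0]*d1,o2+s[1]*d2
    return (p+q)/2,np.linalg.norm(p-q)
E
python3 - <<'E'
from h import *
np.set_printoptions(precision=3,suppress=True)
F={}
for n in("scene","top"):
    im=grab_frame(n);cv2.imwrite(f"pics/{n}0.png",im[...,::-1])
s,t=cam("scene"),cam("top")
print(-s[2].T@s[3],-t[2].T@t[3])
for l in("deck","vee_seat","post_top","clamp_arm","tube","fixture","spindle_hole"):
    A=mark_of(l,"scene");B=mark_of(l,"top")
    print(l,[(np.round(x["uv"]),round(x["p"],2)) for x in A],[(np.round(x["uv"]),round(x["p"],2)) for x in B])
    for a in A[:2]:
        for b in B[:2]: print("   ",tri(s,a["uv"],t,b["uv"]))
print(state()["eef_rot"])
E
```

```text
[1.324 0.44  0.891] [ 0.476 -0.016  1.162]
deck [(array([326., 257.]), 0.85), (array([316., 283.]), 0.37)] [(array([319., 260.]), 0.55), (array([276., 193.]), 0.24)]
    (array([ 0.503, -0.01 ,  0.048]), np.float64(0.009715772764481786))
    (array([0.64 , 0.069, 0.191]), np.float64(0.001033757498929795))
    (array([ 0.512, -0.023, -0.049]), np.float64(0.01954686370199182))
    (array([0.658, 0.064, 0.122]), np.float64(0.02352978948487678))
vee_seat [(array([316., 273.]), 0.77)] [(array([317., 232.]), 0.71)]
    (array([ 0.569, -0.007,  0.046]), np.float64(0.009801985254380778))
post_top [(array([296., 263.]), 0.72)] [(array([315., 187.]), 0.61)]
    (array([ 0.656, -0.008,  0.152]), np.float64(0.004978007498211703))
clamp_arm [(array([332., 278.]), 0.58)] [(array([273., 198.]), 0.91)]
    (array([0.639, 0.083, 0.13 ]), np.float64(0.0020241890762098644))
tube [(array([322., 255.]), 0.77), (array([296., 262.]), 0.69), (array([214., 300.]), 0.66), (array([411., 265.]), 0.65), (array([185., 268.]), 0.46), (array([279., 258.]), 0.33)] [(array([318., 257.]), 0.97), (array([393., 156.]), 0.57), (array([228., 310.]), 0.56)]
    (array([ 0.512, -0.013,  0.064]), np.float64(0.0008377796212089569))
    (array([ 0.665, -0.055,  0.211]), np.float64(0.23444415422848003))
    (array([ 0.533, -0.043,  0.042]), np.float64(0.07163266316994961))
    (array([ 0.68 , -0.09 ,  0.169]), np.float64(0.17924108274019745))
fixture [(array([316., 281.]), 0.9)] [(array([315., 234.]), 0.93)]
    (array([ 0.568, -0.004,  0.016]), np.float64(0.0057157238516170146))
spindle_hole [(array([328., 287.]), 0.97), (array([473., 314.]), 0.19)] [(array([278., 199.]), 0.6)]
    (array([0.641, 0.074, 0.097]), np.float64(0.003778065440067753))
    (array([0.619, 0.24 , 0.136]), np.float64(0.34296690662196266))
[[-0.975  0.221 -0.   ]
 [ 0.221  0.975  0.   ]
 [ 0.     0.    -1.   ]]
```

View pictures.

View pics/top0.png

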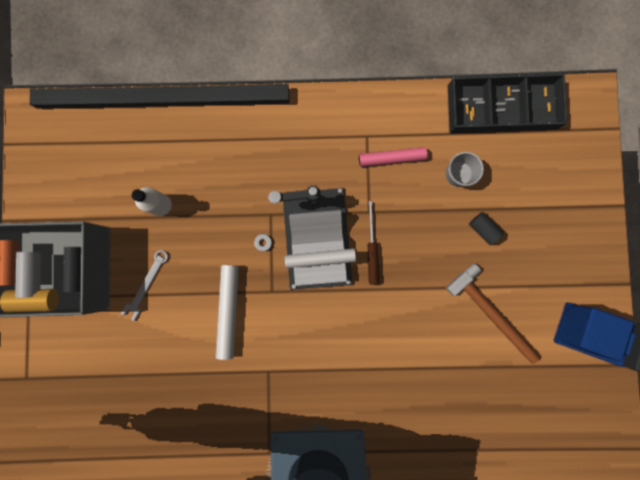

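View pics/scene0.png

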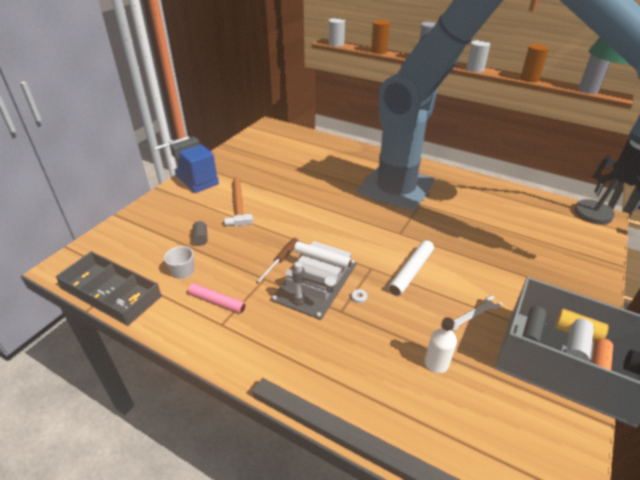

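Top view: the deck tube is the white one at (320,257), ends (286,262)/(355,255). The longer white one at (228,312) is the decoy, and the pink one is at (393,157). The clamp arm points about +y with its button at (275,197). The scene view agrees.

Run:
```python
from h import *
np.set_printoptions(precision=4,suppress=True)
t,s=cam("top"),cam("scene")
for n,c in(("scene",s),("top",t)):
    for l,z in(("deck",.045),("vee_seat",.046),("post_top",.145),("clamp_arm",.127),("tube",.06),("fixture",0),("spindle_hole",.107),("screwdriver",0),("bearing",0)):
        A=mark_of(l,n)
        if A: print(n,l,atz(c,A[0]["uv"],z),A[0]["p"])
for l in("tube","fixture"):
    S=silhouettes(l,"top")
    for q in S[:3]:
        m=q["mask"].astype(np.uint8);cn=max(cv2.findContours(m,0,2)[0],key=cv2.contourArea)
        b=cv2.boxPoints(cv2.minAreaRect(cn))
        w=np.array([atz(t,p,.062 if l=="tube" else .01)[:2] for p in b]);e=np.diff(np.r_[w,w[:1]],axis=0)
        print(l,q["p"],w.mean(0),[(round(np.hypot(*x),4),round(np.arctan2(x[1],x[0]),3)) for x in e[:2]])
```

```text
scene deck [ 0.497 -0.008  0.045] 0.85
scene vee_seat [ 0.5672 -0.0025  0.046 ] 0.77
scene post_top [ 0.6491 -0.0098  0.145 ] 0.72
scene clamp_arm [0.6352 0.0819 0.127 ] 0.58
scene tube [ 0.5078 -0.0148  0.06  ] 0.77
scene fixture [ 0.5532 -0.0099  0.    ] 0.9
scene spindle_hole [0.6489 0.0805 0.107 ] 0.97
scene screwdriver [ 0.5391 -0.1404  0.    ] 0.83
scene bearing [0.5485 0.1149 0.    ] 0.46
top deck [ 0.505  -0.0147  0.045 ] 0.55
top vee_seat [ 0.5713 -0.0114  0.046 ] 0.71
top post_top [ 0.6589 -0.01    0.145 ] 0.61
top clamp_arm [0.6398 0.082  0.127 ] 0.91
top tube [ 0.5127 -0.0131  0.06  ] 0.97
top fixture [ 0.5709 -0.0067  0.    ] 0.93
top spindle_hole [0.6406 0.0718 0.107 ] 0.6
top screwdriver [ 0.5337 -0.14    0.    ] 0.98
top bearing [0.5525 0.1204 0.    ] 0.66
tube 0.88 [0.3935 0.1966] [(np.float64(0.2129), np.float64(-0.064)), (np.float64(0.0398), np.float64(-1.652))]
tube 0.82 [ 0.741  -0.1912] [(np.float64(0.1579), np.float64(-1.492)), (np.float64(0.0319), np.float64(-3.076))]
tube 0.56 [ 0.5117 -0.0173] [(np.float64(0.1634), np.float64(-1.491)), (np.float64(0.0322), np.float64(-3.068))]
fixture 0.91 [0.6071 0.0066] [(np.float64(0.1814), np.float64(-1.472)), (np.float64(0.1618), np.float64(-3.048))]
```

```bash
python3 -m handwheel '[[[0,0,-0.03,0,0,-0.11,1],[0,0,-0.03,0,0,-0.11,1],[-0.04,-0.04,0,0,0,0,1],[-0.04,-0.04,0,0,0,0,1],[-0.04,-0.04,0,0,0,0,1],[-0.04,-0.045,0,0,0,0,1],[-0.04,-0.045,0,0,0,0,1],[-0.04,-0.045,0,0,0,0,1],[-0.03,-0.05,0,0,0,0,1],[-0.02,-0.055,0,0,0,0,1],[0,-0.055,0,0,0,0,1],[0,-0.055,0,0,0,0,1]]]'; python3 -c "
from h import *
print(state()['joint_positions'],np.round(camera_model('wrist')['hand_eye'],3))"
```

```text
clock: 3.3
position: [0.4325, 0.1612, 0.2569]
eef_rot: [[-1.0, 0.003, 0.001], [0.003, 1.0, 0.0], [-0.001, 0.0, -1.0]]
wrist_force: [0.9, 0.0, -0.0]
finger_gap: 1.002
gripper_force: 0.0
[-0.62173091  0.13806153  0.18528588  1.95525977 -0.02922888  1.05015415
  1.1438716 ] [[-0.001 -0.949 -0.315  0.08 ]
 [ 1.    -0.001 -0.     0.   ]
 [ 0.    -0.315  0.949 -0.177]
 [ 0.     0.     0.     1.   ]]
```

```bash
python3 -m handwheel '[[[-0.01,-0.055,0,0,0,0,1],[-0.01,-0.055,0,0,0,0,1],[-0.01,-0.05,0,0,0,0,1],[0,-0.015,0,0,0,0,1],[0,0,0,0,0,0,1],[0,0,0,0,0,0,1]]]'
python3 - <<'E'
from h import *
np.set_printoptions(precision=4,suppress=True)
st=state();im=grab_frame("wrist");cv2.imwrite("pics/w1.png",im[...,::-1]);c=cam("wrist",st)
for l,z in(("deck",.045),("vee_seat",.046),("post_top",.145),("clamp_arm",.127),("tube",.06),("fixture",0),("spindle_hole",.107)):
    print(l,[(x["uv"],atz(c,x["uv"],z)[:2],x["p"]) for x in mark_of(l,"wrist")[:2]])
for l,z in(("tube",.06),("fixture",0.01)):
    for q in silhouettes(l,"wrist")[:2]:
        cn=max(cv2.findContours(q["mask"].astype(np.uint8),0,2)[0],key=cv2.contourArea)
        b=cv2.boxPoints(cv2.minAreaRect(cn))
        print(l,q["p"],[(np.round(p),atz(c,p,z)[:2]) for p in b])
print(st["position"])
E
```

```text
clock: 4.05
position: [0.4617, -0.0101, 0.2566]
eef_rot: [[-1.0, 0.0, -0.0], [0.0, 1.0, 0.001], [0.0, 0.001, -1.0]]
wrist_force: [-0.1, 0.9, 0.6]
finger_gap: 0.995
gripper_force: 0.0
deck [([316.9, 232.9], array([ 0.5019, -0.0111]), 0.67)]
vee_seat [([317.2, 294.6], array([ 0.5683, -0.0109]), 0.69), ([324.4, 435.4], array([ 0.7484, -0.0028]), 0.65)]
post_top [([321.7, 438.7], array([ 0.6583, -0.0069]), 0.84)]
clamp_arm [([419.4, 408.2], array([0.6415, 0.0809]), 0.69), ([313.0, 248.4], array([ 0.4894, -0.0139]), 0.27)]
tube [([168.0, 421.8], array([ 0.7155, -0.176 ]), 0.68), ([543.5, 114.7], array([0.3914, 0.1837]), 0.67)]
fixture [([318.4, 278.7], array([ 0.5704, -0.0096]), 0.87)]
spindle_hole [([412.0, 394.5], array([0.6428, 0.0787]), 0.84)]
tube 0.96 [(array([491., 222.], dtype=float32), array([0.4867, 0.1521])), (array([550., -12.], dtype=float32), array([0.2971, 0.172 ])), (array([600.,   0.], dtype=float32), array([0.3061, 0.2119])), (array([541., 234.], dtype=float32), array([0.4989, 0.1997]))]
tube 0.89 [(array([174., 407.], dtype=float32), array([ 0.6953, -0.1671])), (array([232., 402.], dtype=float32), array([ 0.6899, -0.1034])), (array([234., 428.], dtype=float32), array([ 0.7252, -0.1034])), (array([176., 433.], dtype=float32), array([ 0.7308, -0.1686]))]
fixture 0.76 [(array([242., 269.], dtype=float32), array([ 0.5545, -0.094 ])), (array([396., 237.], dtype=float32), array([0.5171, 0.0735])), (array([434., 417.], dtype=float32), array([0.7535, 0.1343])), (array([280., 449.], dtype=float32), array([ 0.8044, -0.0593]))]
[ 0.4617 -0.0101  0.2566]
```

View pics/w1.png

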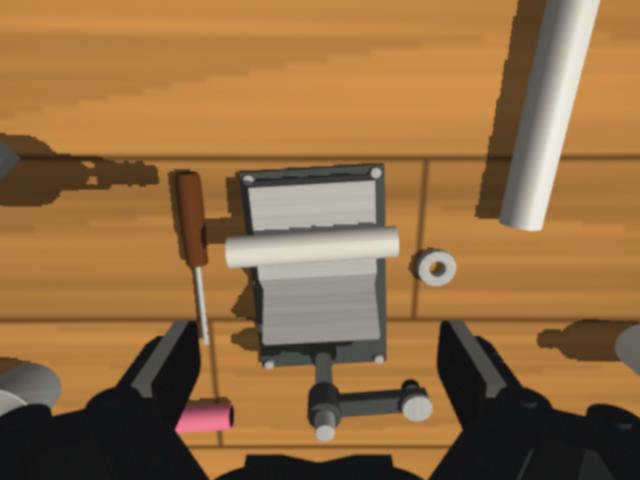

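Wrist view: tube ends are about (228,253) and (398,242). The base bolts are at (248,181), (376,173), (379,359) and (269,365), the button at (417,408) and the post top at (325,432).

Run:
```python
from h import *
np.set_printoptions(precision=4,suppress=True)
c=cam("wrist")
B=np.array([atz(c,p,.012)[:2] for p in((248,181),(376,173),(379,359),(269,365))]);print(B,B.mean(0))
for i,j in((0,1),(3,2),(0,3),(1,2)): d=B[j]-B[i];print(np.hypot(*d),np.arctan2(d[1],d[0]))
for n,P,z in(("tube",((227,253),(398,242)),.06),("deck near",((250,188),(376,181)),.045),("far",((265,346),(380,341)),.065)):
    a,b=[atz(c,p,z)[:2] for p in P];d=b-a;print(n,a,b,(a+b)/2,np.hypot(*d),np.arctan2(d[1],d[0])-np.pi/2)
```

```text
[[ 0.4565 -0.0836]
 [ 0.4487  0.0472]
 [ 0.6689  0.0596]
 [ 0.6768 -0.071 ]] [ 0.5627 -0.0119]
0.13103709504674205 1.6301270990291983
0.1309066189261577 1.6312176246336827
0.22070650636274258 0.05701461782948576
0.22056409097089352 0.05642121087674659
tube [ 0.5174 -0.0995] [0.5068 0.0642] [ 0.5121 -0.0177] 0.16403906627128007 0.064794979068028
deck near [ 0.4573 -0.0764] [0.451  0.0429] [ 0.4542 -0.0167] 0.11953839444085636 0.05272198360146074
far [ 0.6171 -0.0667] [0.6116 0.0509] [ 0.6143 -0.0079] 0.1177035847294477 0.046740848206299423
```

```bash
python3 -m handwheel '[[[-0.0075,-0.0105,0,0,0,-0.056,0.7],[0,0,0.05,0,0,0,0.7],[0,0,0.05,0,0,0,0.7],[0,0,0.05,0,0,0,0.7],[0,0,0.03,0,0,0,0.7],[0,0,0.015,0,0,0,0.7],[0,0,0.007,0,0,0,0.7],[0,0,0.005,0,0,0,0.7],[0,0,0,0,0,0,0.7]]]'
python3 - <<'E'
from h import *
st=state();im=grab_frame("wrist");cv2.imwrite("pics/w2.png",im[...,::-1]);print(st["position"],st["eef_rot"])
E
```

```text
clock: 5.68
position: [0.4698, -0.0224, 0.0502]
eef_rot: [[-0.999, -0.053, 0.001], [-0.053, 0.999, 0.0], [-0.001, 0.0, -1.0]]
wrist_force: [-0.1, -0.0, -0.2]
finger_gap: 0.701
gripper_force: 0.0
[ 0.46984401 -0.02243902  0.05019938] [[-9.98582361e-01 -5.32173254e-02  1.08877552e-03]
 [-5.32171859e-02  9.98582949e-01  1.56764312e-04]
 [-1.09557524e-03  9.86005078e-05 -9.99999395e-01]]
```

View pics/w2.png

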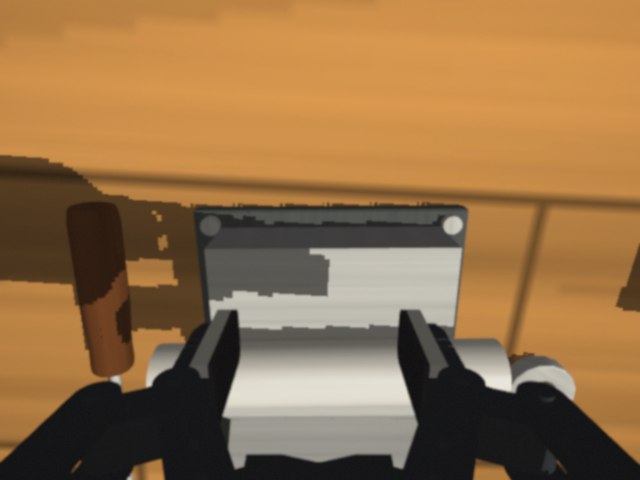

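The view shows both fingertips behind the tube (tips near (235,315) and (405,315), tube spanning columns 150 to 505), with about equal overhang on each side. Next I lower slightly and push.

```bash
python3 -m handwheel '[[[0,0,0.003,0,0,-0.003,0.7],[-0.005,0,0,0,0,0,0.7],[-0.005,0,0,0,0,0,0.7],[-0.004,0,0,0,0,0,0.7],[-0.004,0,0,0,0,0,0.7],[-0.004,0,0,0,0,0,0.7],[-0.004,0,0,0,0,0,0.7],[-0.004,0,0,0,0,0,0.7],[-0.004,0,0,0,0,0,0.7]]]'
python3 - <<'E'
from h import *
st=state();c=cam("wrist",st);im=grab_frame("wrist");cv2.imwrite("pics/w3.png",im[...,::-1])
t=cam("top");grab_frame("top");A=mark_of("tube","top")
print([(atz(t,a["uv"],.06)[:2],a["p"]) for a in A])
E
```

```text
clock: 6.85
position: [0.5035, -0.0206, 0.0467]
eef_rot: [[-0.998, -0.056, 0.0], [-0.056, 0.998, 0.0], [-0.0, 0.0, -1.0]]
wrist_force: [-0.5, 0.8, 0.3]
finger_gap: 0.702
gripper_force: 0.0
[(array([ 0.73940644, -0.19362392]), 0.86), (array([0.3980638 , 0.19298512]), 0.84), (array([ 0.56154575, -0.39449342]), 0.34)]
```

View pics/w3.png

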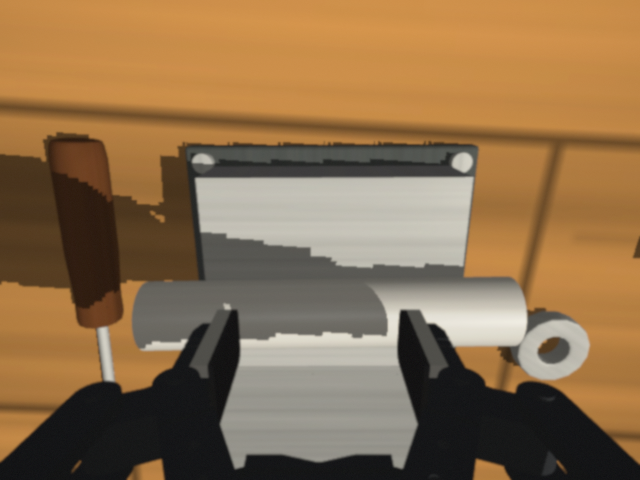

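Run:
```python
from h import *
np.set_printoptions(precision=4,suppress=True)
st=state();c=cam("wrist",st);o=np.array([.570,-.0105]);u=np.array([.9984,.056])
f=lambda p,z:np.r_[(atz(c,p,z)[:2]-o)@u,(atz(c,p,z)[:2]-o)@[-u[1],u[0]]]
for z in(.05,.06,.068,.075):print(z,f((330,279),z),f((330,345),z),f((330,312),z),f((134,315),z),f((525,312),z))
print("deck edge",f((330,177),.045),"lip",f((320,365),.045),f((203,161),.012),f((462,161),.012))
print("tcp px",proj(c,[st["position"]]), "tips",[proj(c,[st["position"]+st["eef_rot"]@np.array([x,y,z])]) for x in(-.011,.011) for y in(-.035,.035) for z in (0,-.013)])
im=grab_frame("scene");k=cam("scene",None);p=proj(k,[st["position"]])[0].astype(int)
q=im[max(0,p[1]-75):p[1]+75,p[0]-100:p[0]+100];cv2.imwrite("pics/s3.png",cv2.resize(q,None,fx=4,fy=4,interpolation=2)[...,::-1])
```

```text
0.05 [-0.0711 -0.0007] [-0.0366 -0.0004] [-0.0543 -0.0006] [-0.053  -0.0923] [-0.0545  0.0903]
0.06 [-0.0755 -0.001 ] [-0.0429 -0.0008] [-0.0597 -0.0009] [-0.0584 -0.0874] [-0.0598  0.0848]
0.068 [-0.079  -0.0013] [-0.048 -0.001] [-0.0639 -0.0011] [-0.0627 -0.0834] [-0.0641  0.0803]
0.075 [-0.082  -0.0015] [-0.0525 -0.0012] [-0.0677 -0.0014] [-0.0665 -0.0799] [-0.0678  0.0764]
deck edge [-0.1169 -0.001 ] lip [-0.0219 -0.0052] [-0.1195 -0.0644] [-0.1194  0.0665]
tcp px [[317.7611 284.2803]] tips [array([[244.1287, 305.5807]]), array([[239.123, 319.092]]), array([[391.4544, 305.5017]]), array([[396.3737, 319.0094]]), array([[241.4125, 262.3642]]), array([[236.0352, 273.3696]]), array([[394.0643, 262.2766]]), array([[399.3446, 273.2774]])]
```

View pics/s3.png

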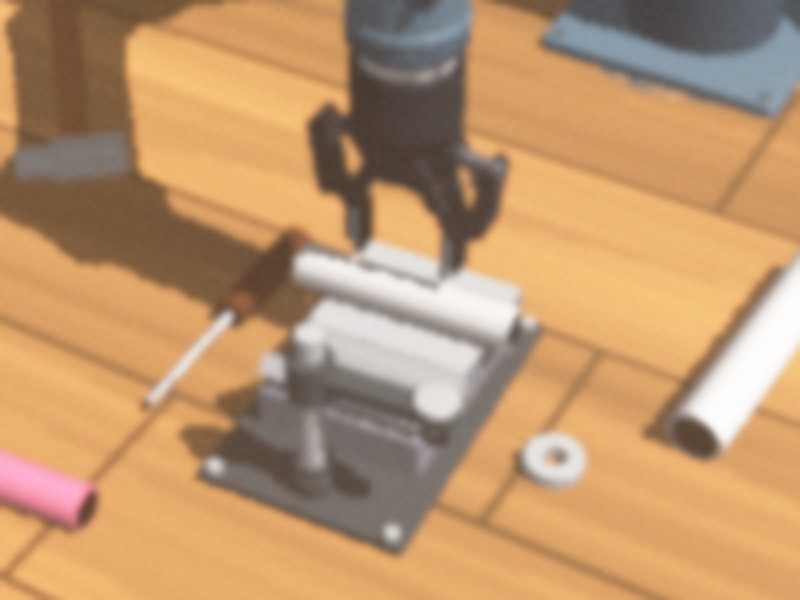

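Run:
```python
from h import *
np.set_printoptions(precision=4,suppress=True)
st=state();R=st["eef_rot"];P=st["position"];s=cam("scene");w=cam("wrist",st)
p=proj(s,[P])[0].astype(int)
g=lambda u,v:(p[0]-100+u/4,p[1]-75+v/4)
T=lambda X:R.T@(X-P)
for n,a,b in(("left",g(362,248),(235,312)),("right",g(450,275),(403,312))):
    X,e=tri(s,a,w,b);print(n,X,e,"tool",T(X))
for z in(.047,.06,.07,.075):print(z,T(atz(w,(237,312),z)),T(atz(s,g(362,248),z)),T(atz(s,g(450,275),z)))
print("tube in tool",T(np.array([.570-.0597*.998,-.0105-.0033,.06])))
```

```text
left [ 0.5011 -0.053   0.0814] 0.0011529454770361444 tool [ 0.0039 -0.0323 -0.0347]
right [0.4967 0.0124 0.0819] 0.001413924293398001 tool [ 0.0046  0.0333 -0.0352]
0.047 [-0.0142 -0.0385 -0.0003] [ 0.0401 -0.0519 -0.0003] [ 0.0416  0.0176 -0.0003]
0.06 [-0.0073 -0.0357 -0.0133] [ 0.0264 -0.0447 -0.0133] [ 0.0279  0.0237 -0.0133]
0.07 [-0.002  -0.0335 -0.0233] [ 0.0159 -0.0392 -0.0233] [ 0.0174  0.0284 -0.0233]
0.075 [ 0.0007 -0.0323 -0.0283] [ 0.0107 -0.0365 -0.0283] [ 0.0121  0.0307 -0.0283]
tube in tool [-0.0076  0.0064 -0.0133]
```

The fingers overlap the tube in the picture with no force, so the open fingertips stand well above the reported TCP. I'll back off and step down by feel.

```bash
python3 -m handwheel '[[[0.015,0,0,0,0,0,0.7],[0.018,0,0,0,0,0,0.7],[0,0,0.004,0,0,0,0.7],[0,0,0.004,0,0,0,0.7],[0,0,0,0,0,0,0.7]]]'; python3 -m handwheel '[[[0,0,0.002,0,0,0,0.7],[0,0,0.002,0,0,0,0.7],[0,0,0,0,0,0,0.7]]]'
python3 - <<'E'
from h import *
st=state();im=grab_frame("scene");p=proj(cam("scene"),[st["position"]])[0].astype(int)
a=cv2.resize(im[p[1]-50:p[1]+50,p[0]-60:p[0]+60],(480,400),interpolation=2)
w=cv2.resize(grab_frame("wrist"),(320,240))
q=np.zeros((400,800,3),np.uint8);q[:,:480]=a;q[:240,480:]=w;cv2.circle(q,(240,200),3,(255,0,0),1)
cv2.imwrite("pics/s4.png",q[...,::-1])
E
```

```text
clock: 7.68
position: [0.4706, -0.0224, 0.0384]
eef_rot: [[-0.998, -0.056, -0.0], [-0.056, 0.998, -0.0], [0.0, -0.0, -1.0]]
wrist_force: [-0.1, -1.3, 0.5]
finger_gap: 0.696
gripper_force: 0.0
clock: 8.05
position: [0.4702, -0.0224, 0.0345]
eef_rot: [[-0.998, -0.056, -0.0], [-0.056, 0.998, -0.0], [0.0, -0.0, -1.0]]
wrist_force: [-0.2, 0.3, 0.7]
finger_gap: 0.699
gripper_force: 0.0
```

View pics/s4.png

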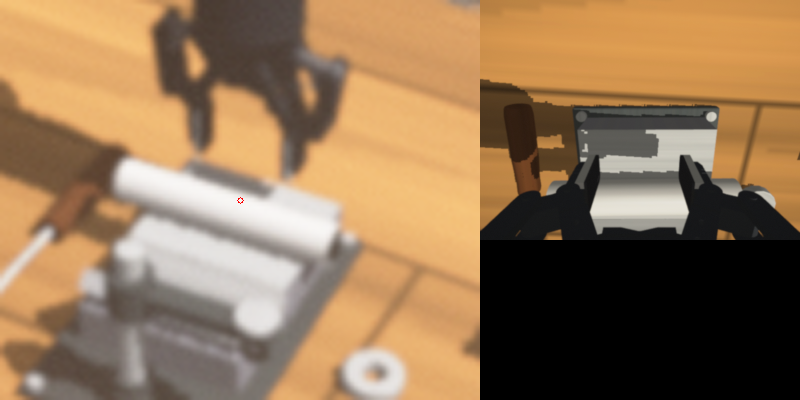

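The tips at (200,150) and (290,178) are clearly well above the deck and behind the tube. Continuing down by feel.

```bash
python3 - <<'E'
from h import *
np.set_printoptions(precision=4,suppress=True)
st=state();P=st["position"];R=st["eef_rot"];s=cam("scene");p=proj(s,[P])[0].astype(int)
for uv in((200,150),(290,178)):
    o,d=ray(s,(p[0]-60+uv[0]/4,p[1]-50+uv[1]/4));a=R.T@(o-P);b=R.T@d
    for x in(-.011,0,.011): print(x,a+b*(x-a[0])/b[0])
E
python3 -m handwheel '[[[0,0,0.004,0,0,0,0.7],[0,0,0.003,0,0,0,0.7],[0,0,0.003,0,0,0,0.7],[0,0,0,0,0,0,0.7]]]'
```

```text
-0.011 [-0.011  -0.028  -0.0478]
0 [ 0.     -0.0336 -0.0376]
0.011 [ 0.011  -0.0392 -0.0273]
-0.011 [-0.011   0.0411 -0.0485]
0 [ 0.      0.0363 -0.0383]
0.011 [ 0.011   0.0316 -0.028 ]
clock: 8.65
position: [0.4701, -0.0224, 0.0244]
eef_rot: [[-0.998, -0.056, -0.001], [-0.056, 0.998, -0.0], [0.001, -0.0, -1.0]]
wrist_force: [-0.6, 1.1, -0.2]
finger_gap: 0.698
gripper_force: 0.0
```

```bash
python3 -m handwheel '[[[0,0,0.003,0,0,0,0.7],[0,0,0.003,0,0,0,0.7],[0,0,0,0,0,0,0.7]]]' | grep -E 'pos|wrist'; python3 -m handwheel '[[[0,0,0.002,0,0,0,0.7],[0,0,0.002,0,0,0,0.7],[0,0,0,0,0,0,0.7]]]' | grep -E 'pos|wrist'
python3 - <<'E'
from h import *
np.set_printoptions(precision=4,suppress=True)
st=state();P=st["position"];im=grab_frame("scene");p=proj(cam("scene"),[P])[0].astype(int)
a=cv2.resize(im[p[1]-50:p[1]+50,p[0]-60:p[0]+60],(720,600),interpolation=2)
cv2.imwrite("pics/s5.png",a[...,::-1])
E
```

```text
position: [0.4701, -0.0224, 0.0185]
wrist_force: [-0.0, -0.3, -0.2]
position: [0.4702, -0.0224, 0.0146]
wrist_force: [0.3, -0.2, 0.0]
```

View pics/s5.png

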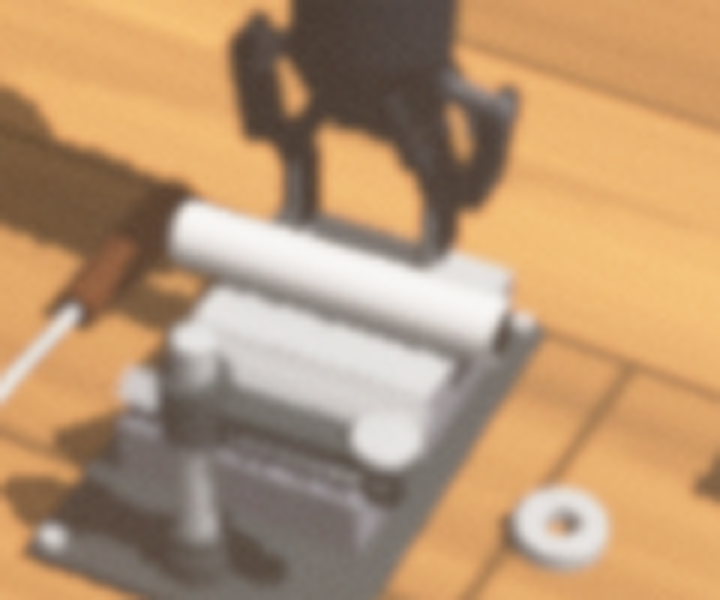

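Tips at (300,222) and (440,255) are just behind the tube and close over the deck. I'll lower 3 mm and push.

```bash
python3 -m handwheel '[[[0,0,0.003,0,0,0,0.7],[-0.005,0,0,0,0,0,0.7],[-0.004,0,0,0,0,0,0.7],[-0.004,0,0,0,0,0,0.7],[-0.004,0,0,0,0,0,0.7],[-0.004,0,0,0,0,0,0.7],[-0.004,0,0,0,0,0,0.7]]]' | grep -E 'pos|wrist'
cat > m.py <<'E'
from h import *
np.set_printoptions(precision=4,suppress=True)
st=state();c=cam("wrist",st);o=np.array([.570,-.0105]);u=np.array([.9984,.056]);U=np.array([u,[-u[1],u[0]]])
im=grab_frame("wrist")
print("tcp'",U@(st["position"][:2]-o))
for q in mark_of("tube","wrist"): print("mark",np.round(q["uv"]),U@(atz(c,q["uv"],.06)[:2]-o),q["p"])
for q in silhouettes("tube","wrist"):
    print("sil",q["bbox"],q["p"])
hsv=cv2.cvtColor(im,cv2.COLOR_RGB2HSV)
cols=[im[:,x].astype(int).sum(1)//3 for x in(300,320,340)]
g=np.mean(cols,axis=0);e=np.abs(np.diff(cv2.GaussianBlur(g.reshape(-1,1),(1,5),1).ravel()))
for r in np.argsort(-e)[:40]:
    if r>120 and e[r]==e[max(0,r-6):r+7].max(): print("edge row",r,round(e[r],1),U@(atz(c,(320,r),.06)[:2]-o))
E
python3 m.py
```

```text
position: [0.4955, -0.021, 0.0117]
wrist_force: [0.4, 0.1, 1.0]
tcp' [-0.0749 -0.0063]
sil [160.3, 170.3, 511.5, 467.1] 0.72
edge row 215 34.7 [-0.121  -0.0055]
edge row 278 25.2 [-0.099  -0.0054]
edge row 457 21.2 [-0.0226 -0.0054]
edge row 168 17.9 [-0.136  -0.0055]
edge row 449 14.8 [-0.0265 -0.0054]
edge row 189 9.6 [-0.1294 -0.0055]
edge row 340 9.4 [-0.0751 -0.0054]
```

```bash
cat >> m.py <<'E'
C=(-c[2].T@c[3]);cx=(U@(C[:2]-o))[0]
def tang(xc,z):
    dx,dz=xc-cx,z-C[2];D=np.hypot(dx,dz);a=np.arctan2(dx,-dz);b=np.arcsin(.015/D)
    rows=[]
    for s in(-b,b):
        X=cx+(C[2]-z)*np.tan(a+s);P=o+U.T@np.array([X,(U@(C[:2]-o))[1]])
        rows.append(proj(c,[[P[0],P[1],z]])[0][1])
    return np.round(rows)
for xc in(-.06,-.055,-.05,-.045,-.04,-.035,-.03,-.02):print(xc,tang(xc,.06))
print("seated",tang(0,.046))
E
python3 m.py | grep -vE 'mark|sil'
python3 - <<'E'
from h import *
im=grab_frame("wrist")
print([(r,int(im[r,300:340].mean())) for r in range(300,478,6)])
E
```

```text
tcp' [-0.0749 -0.0063]
edge row 215 35.4 [-0.1209 -0.0055]
edge row 457 31.0 [-0.0225 -0.0054]
edge row 278 24.4 [-0.099  -0.0054]
edge row 352 19.4 [-0.0701 -0.0054]
edge row 168 18.3 [-0.1359 -0.0055]
edge row 189 9.8 [-0.1294 -0.0055]
-0.06 [334. 421.]
-0.055 [345. 432.]
-0.05 [357. 444.]
-0.045 [368. 455.]
-0.04 [379. 466.]
-0.035 [390. 476.]
-0.03 [400. 487.]
-0.02 [420. 508.]
seated [434. 513.]
[(300, 90), (306, 90), (312, 87), (318, 91), (324, 93), (330, 91), (336, 86), (342, 119), (348, 195), (354, 125), (360, 88), (366, 91), (372, 94), (378, 97), (384, 116), (390, 140), (396, 160), (402, 177), (408, 188), (414, 206), (420, 220), (426, 224), (432, 227), (438, 226), (444, 227), (450, 223), (456, 205), (462, 39), (468, 23), (474, 23)]
```

The back edge now fits a tube axis at x' = -0.051, so it has moved 8 mm and the push works. Continuing.

```bash
python3 -m handwheel '[[[-0.004,0,0,0,0,0,0.7],[-0.004,0,0,0,0,0,0.7],[-0.004,0,0,0,0,0,0.7],[-0.004,0,0,0,0,0,0.7],[-0.004,0,0,0,0,0,0.7],[-0.004,0,0,0,0,0,0.7],[0,0,0,0,0,0,0.7]]]' | grep -E 'pos|wrist'
python3 m.py | grep -vE 'mark|sil'
python3 - <<'E'
from h import *
im=grab_frame("wrist")
print([(r,int(im[r,300:340].mean())) for r in range(270,478,6)])
grab_frame("scene");s=cam("scene")
for z in(.06,.046):print([(atz(s,q["uv"],z)[:2],round(q["p"],2)) for q in mark_of("tube","scene")[:6]])
E
```

```text
position: [0.5197, -0.0196, 0.0117]
wrist_force: [-0.5, -0.9, 0.5]
tcp' [-0.0507 -0.0063]
edge row 457 34.4 [ 0.0017 -0.0054]
edge row 146 33.9 [-0.1184 -0.0055]
edge row 276 21.4 [-0.0755 -0.0054]
edge row 354 20.1 [-0.0451 -0.0054]
edge row 340 13.7 [-0.0509 -0.0054]
edge row 132 7.9 [-0.1225 -0.0055]
-0.06 [274. 362.]
-0.055 [287. 375.]
-0.05 [300. 387.]
-0.045 [312. 399.]
-0.04 [324. 411.]
-0.035 [336. 423.]
-0.03 [347. 434.]
-0.02 [370. 457.]
seated [389. 468.]
[(270, 185), (276, 180), (282, 81), (288, 81), (294, 83), (300, 82), (306, 82), (312, 85), (318, 84), (324, 84), (330, 83), (336, 85), (342, 122), (348, 179), (354, 181), (360, 180), (366, 183), (372, 179), (378, 183), (384, 163), (390, 82), (396, 89), (402, 99), (408, 122), (414, 141), (420, 160), (426, 178), (432, 194), (438, 212), (444, 211), (450, 209), (456, 211), (462, 48), (468, 20), (474, 20)]
[(array([ 0.78337506, -0.16077611]), 0.7), (array([ 0.57594706, -0.00621681]), 0.66), (array([ 0.6187513, -0.3489493]), 0.48)]
[(array([ 0.77426245, -0.17089718]), 0.7), (array([ 0.56334123, -0.01373501]), 0.66), (array([ 0.60686632, -0.36223933]), 0.48)]
```

The back edge at row 387 fits the seated position (389), so the tube has dropped into the vee. Next I back off, shut the fingers and touch the deck to find the true tip height.

```bash
python3 -m handwheel '[[[0.01,0,0,0,0,0,0.7],[0.015,0,-0.01,0,0,0,0.7],[0,0,-0.05,0,0,0,0],[0,0,0,0,0,0,0],[0,0,0,0,0,0,0],[0,0,0,0,0,0,0],[0,0,0,0,0,0,0]]]' | grep -vE 'rot|torq'
python3 - <<'E'
from h import *
np.set_printoptions(precision=4,suppress=True)
st=state();c=cam("wrist",st);w=grab_frame("wrist");s=cam("scene");im=grab_frame("scene");P=st["position"]
o=np.array([.570,-.0105]);u=np.array([.9984,.056]);U=np.array([u,[-u[1],u[0]]])
for z in(.046,):
  for n,k in(("wrist",c),("scene",s)):
    print(n,[(U@(atz(k,q["uv"],z)[:2]-o),round(q["p"],2)) for q in mark_of("tube",n)[:4]],[(atz(k,q["uv"],.127)[:2],round(q["p"],2)) for q in mark_of("clamp_arm",n)[:2]])
p=proj(s,[P])[0].astype(int)
q=np.zeros((500,800,3),np.uint8);q[:,:480]=cv2.resize(im[p[1]-50:p[1]+50,p[0]-48:p[0]+48],(480,500),interpolation=2);q[:240,480:]=cv2.resize(w,(320,240));cv2.circle(q,(240,250),3,(255,0,0),1)
cv2.imwrite("pics/s6.png",q[...,::-1])
E
```

```text
clock: 12.78
position: [0.4935, -0.0211, 0.071]
wrist_force: [-0.5, -0.5, -0.3]
finger_gap: -0.0
gripper_force: 0.0
wrist [] [(array([ 0.4662, -0.0176]), 0.65)]
scene [(array([-0.0094, -0.01  ]), 0.88), (array([-0.1362,  0.2346]), 0.67), (array([ 0.1875, -0.1789]), 0.64)] [(array([0.6524, 0.0845]), 0.55)]
```

View pics/s6.png

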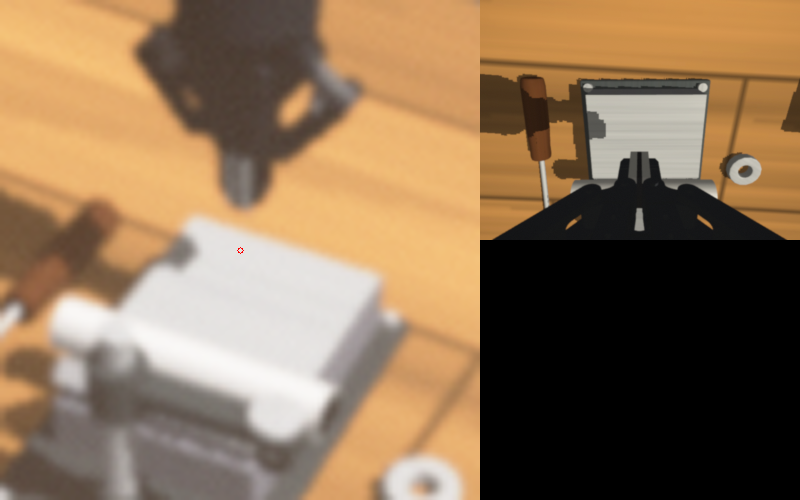

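The tube lies in the vee. The shut tip at (243,208) sits about 8 px above the projected TCP at (240,250), so the tips really are about 30 mm short of the reported TCP. I'll touch the deck to fix the number.

```bash
python3 -m handwheel '[[[0.005,0,0.03,0,0,0,0],[0,0,0.01,0,0,0,0],[0,0,0.004,0,0,0,0],[0,0,0,0,0,0,0]]]' | grep -E 'pos|wrist_f'
for i in 1; do python3 -m handwheel '[[[0,0,0.003,0,0,0,0],[0,0,0,0,0,0,0]]]' | grep -E 'pos|wrist_f'; done
python3 -m handwheel '[[[0,0,0.002,0,0,0,0],[0,0,0,0,0,0,0]]]' | grep -E 'pos|wrist_f'
```

```text
position: [0.4897, -0.0214, 0.028]
wrist_force: [-0.0, 0.3, 0.6]
position: [0.4895, -0.0213, 0.0249]
wrist_force: [1.1, 0.0, -0.1]
position: [0.4892, -0.0213, 0.0226]
wrist_force: [-0.4, -0.2, 0.5]
```

```bash
python3 -m handwheel '[[[0,0,0.002,0,0,0,0],[0,0,0.001,0,0,0,0]]]' | grep -E 'pos|wrist_f'
python3 -m handwheel '[[[0,0,0.002,0,0,0,0],[0,0,0.001,0,0,0,0]]]' | grep -E 'pos|wrist_f'
```

```text
position: [0.4892, -0.0213, 0.0196]
wrist_force: [0.6, 0.4, -0.1]
position: [0.4892, -0.0213, 0.0165]
wrist_force: [-0.5, 0.5, -0.4]
```

```bash
python3 -m handwheel '[[[0,0,0.002,0,0,0,0],[0,0,0,0,0,0,0]]]' | grep -E 'pos|wrist_f'
```

```text
position: [0.4892, -0.0214, 0.0146]
wrist_force: [0.5, -0.6, -0.8]
```

```bash
python3 -m handwheel '[[[0,0,0.002,0,0,0,0],[0,0,0,0,0,0,0]]]' | grep -E 'pos|wrist_f'
```

```text
position: [0.4892, -0.0213, 0.0126]
wrist_force: [-0.2, -0.2, -0.3]
```

```bash
python3 -m handwheel '[[[0,0,0.002,0,0,0,0],[0,0,0,0,0,0,0]]]' | grep -E 'pos|wrist_f'
```

```text
position: [0.4893, -0.0214, 0.0106]
wrist_force: [-0.5, -0.5, 0.2]
```

```bash
python3 -m handwheel '[[[0,0,0.002,0,0,0,0],[0,0,0,0,0,0,0]]]' | grep -E 'pos|wrist_f'
```

```text
position: [0.4893, -0.0213, 0.0104]
wrist_force: [-7.3, 1.1, 26.7]
```

```bash
python3 -m handwheel '[[[0,0,0.002,0,0,0,0],[0,0,0,0,0,0,0]]]' | grep -E 'pos|wrist_f'
```

```text
position: [0.4894, -0.0213, 0.0102]
wrist_force: [-14.4, 1.5, 54.1]
```

```bash
python3 -c "
from h import *
print(state()['joint_torque'],state()['wrist_force'],state()['clock'])"
```

```text
[ 1.70829333e-01 -2.60799587e+01  2.27294907e+00 -1.28602311e+01
 -3.00419144e-01 -4.76073235e+00 -8.98430335e-04] [-14.39507894   1.47305437  54.13817958] 15.825
```

Contact came at TCP z = 0.0105 on the 45 mm deck, so the shut tips sit 34.5 mm above the reported TCP, and stiffness is about 13 N per mm of command. Next I rise and go to the far (+x) side of the clamp arm.

```bash
python3 -m handwheel '[[[0,0,-0.01,0,0,0,0],[0,0,-0.05,0,0,0,0],[0,0,-0.05,0,0,0,0],[0,0,-0.05,0,0,0,0],[-0.0485,0.018,0,0,0,0,0],[-0.0485,0.018,0,0,0,0,0],[-0.0485,0.018,0,0,0,0,0],[-0.0485,0.018,0,0,0,0,0],[0,0,0,0,0,0,0]]]' | grep -E 'pos|wrist_f'
python3 - <<'E'
from h import *
np.set_printoptions(precision=4,suppress=True)
o=np.array([.570,-.0105]);u=np.array([.9984,.056]);U=np.array([u,[-u[1],u[0]]]);print("tcp'",U@(state()["position"][:2]-o))
for n in("wrist","scene","top"):
    k=cam(n);grab_frame(n)
    print(n,[(l,U@(atz(k,q["uv"],z)[:2]-o),round(q["p"],2)) for l,z in(("clamp_arm",.127),("post_top",.145),("tube",.046),("vee_seat",.046)) for q in mark_of(l,n)[:4]])
E
```

```text
position: [0.681, 0.0644, 0.1654]
wrist_force: [-0.7, -1.0, -0.1]
tcp' [0.115  0.0685]
wrist [('clamp_arm', array([0.0797, 0.0883]), 0.75), ('post_top', array([0.0829, 0.0026]), 0.61), ('tube', array([-0.0002, -0.0022]), 0.97), ('tube', array([ 0.1615, -0.1696]), 0.74), ('vee_seat', array([ 0.1082, -0.0314]), 0.39)]
scene [('clamp_arm', array([0.0813, 0.0878]), 0.96), ('post_top', array([ 0.0719, -0.0065]), 0.92), ('tube', array([-0.0072, -0.0021]), 0.9), ('tube', array([ 0.1997, -0.1749]), 0.9), ('tube', array([-0.1398,  0.2338]), 0.61), ('vee_seat', array([-0.0079, -0.0025]), 0.76)]
top [('clamp_arm', array([-0.2085, -0.3642]), 0.31), ('post_top', array([0.078 , 0.0011]), 0.95), ('tube', array([0.0026, 0.0048]), 0.79), ('tube', array([ 0.1641, -0.1907]), 0.63), ('vee_seat', array([ 0.0055, -0.0004]), 0.82)]
```

```bash
python3 -m handwheel '[[[0,0,0.05,0,0,0,0],[0,0,0.035,0,0,0,0],[0,0,0.01,0,0,0,0],[0,0,0,0,0,0,0]]]' | grep -E 'pos|wrist_f'
python3 -m handwheel '[[[0.0127,-0.001,0,0,0,0,0],[0.0086,0.0011,0,0,0,0,0],[0.0086,0.0011,0,0,0,0,0],[0.0086,-0.0011,0,0,0,0,0],[0.0086,-0.0011,0,0,0,0,0],[0.0081,-0.0031,0,0,0,0,0],[0.0081,-0.0032,0,0,0,0,0],[0.0071,-0.0051,0,0,0,0,0],[0.0071,-0.0051,0,0,0,0,0],[0.0055,-0.0066,0,0,0,0,0],[0.0055,-0.0067,0,0,0,0,0],[0,0,0,0,0,0,0]]]' | grep -E 'pos|wrist_f'
cat > a.py <<'E'
from h import *
np.set_printoptions(precision=4,suppress=True)
o=np.array([.570,-.0105]);u=np.array([.9984,.056]);U=np.array([u,[-u[1],u[0]]]);print("tcp'",U@(state()["position"][:2]-o))
for n in("scene","top","wrist"):
    k=cam(n);grab_frame(n)
    print(n,[(l,U@(atz(k,q["uv"],z)[:2]-o),round(q["p"],2)) for l,z in(("clamp_arm",.127),("tube",.046),("post_top",.145)) for q in mark_of(l,n)[:1]])
E
python3 a.py
```

```text
position: [0.6791, 0.0613, 0.072]
wrist_force: [-0.5, -0.2, -0.2]
position: [0.5912, 0.0245, 0.0715]
wrist_force: [-0.7, -0.4, 0.4]
tcp' [0.0232 0.0338]
scene [('clamp_arm', array([-0.0013,  0.0163]), 0.78), ('tube', array([-0.0161, -0.0018]), 0.92), ('post_top', array([ 0.0797, -0.0019]), 0.72)]
top [('tube', array([-0.0081,  0.0002]), 0.92), ('post_top', array([ 0.0727, -0.0002]), 0.81)]
wrist [('clamp_arm', array([-0.0024,  0.0153]), 0.65), ('tube', array([-0.0013, -0.0012]), 0.79), ('post_top', array([-0.0165,  0.0196]), 0.19)]
```

```bash
python3 -m handwheel '[[[0.002,-0.003,0,0,0,0,0],[0.002,-0.003,0,0,0,0,0],[0,-0.003,0,0,0,0,0],[0,-0.001,0,0,0,0,0],[0,0,0,0,0,0,0]]]' | grep -E 'pos|wrist_f'
python3 -m handwheel '[[[0,-0.001,0,0,0,0,0],[0,0,0,0,0,0,0]]]' | grep -E 'pos|wrist_f'
python3 -m handwheel '[[[0,-0.001,0,0,0,0,0],[0,0,0,0,0,0,0]]]' | grep -E 'pos|wrist_f'
```

```text
position: [0.5887, 0.0154, 0.0717]
wrist_force: [-1.0, 2.3, 2.3]
position: [0.5887, 0.0145, 0.0717]
wrist_force: [-1.1, 1.8, 2.8]
position: [0.5889, 0.0135, 0.0716]
wrist_force: [-0.5, 1.3, 1.7]
```

```bash
python3 a.py|grep -v top
```

```text
tcp' [0.0202 0.0229]
wrist [('clamp_arm', array([-0.0036,  0.0015]), 0.98), ('tube', array([-0.0016, -0.0015]), 0.65)]
```

```bash
python3 -m handwheel '[[[0,-0.001,0,0,0,0,0],[0,0,0,0,0,0,0]]]' | grep -E 'pos|wrist_f'
python3 -m handwheel '[[[0,-0.001,0,0,0,0,0],[0,0,0,0,0,0,0]]]' | grep -E 'pos|wrist_f'
```

```text
position: [0.589, 0.0131, 0.0717]
wrist_force: [-1.9, 3.6, 0.8]
position: [0.589, 0.0128, 0.0717]
wrist_force: [-1.9, 6.2, 0.8]
```

```bash
python3 -m handwheel '[[[0,-0.0008,0,0,0,0,0],[0,0,0,0,0,0,0]]]' | grep -E 'pos|wrist_f'
```

```text
position: [0.5889, 0.0125, 0.0717]
wrist_force: [-1.9, 7.0, 1.8]
```

```bash
python3 -m handwheel '[[[0,-0.002,0,0,0,0,0],[0,0,0,0,0,0,0]]]' | grep -E 'pos|wrist_f'
python3 -m handwheel '[[[0,0.004,0,0,0,0,0],[0,0.01,0,0,0,0,0],[0,0.01,-0.03,0,0,0,0],[0.0,0,-0.04,0,0,0,0],[0.01,0,0,0,0,0,0],[0,0,0,0,0,0,0]]]' | grep -E 'pos|wrist_f'; python3 a.py; python3 -c "
from h import *
print(state()['clock'])"
```

```text
position: [0.589, 0.0121, 0.0717]
wrist_force: [-2.4, 10.8, 2.0]
position: [0.577, 0.0315, 0.1413]
wrist_force: [-0.0, -0.3, -0.3]
tcp' [0.0093 0.0415]
scene [('clamp_arm', array([-0.0041,  0.0054]), 0.82), ('tube', array([ 0.1806, -0.1806]), 0.92), ('post_top', array([ 0.0855, -0.0024]), 0.8)]
top [('clamp_arm', array([-0.0044,  0.0066]), 0.71), ('tube', array([-0.1657,  0.2204]), 0.9), ('post_top', array([ 0.0835, -0.0008]), 0.79)]
wrist [('clamp_arm', array([-0.0031,  0.0035]), 0.57), ('tube', array([-0.0004, -0.0005]), 0.83)]
24.375
```

The arm is at its stop: 10.8 N with no more motion. Now above the button and down.

```bash
python3 -m handwheel '[[[0.0057,-0.02,0,0,0,0,0],[0.0057,-0.02,0,0,0,0,0],[0,0,0.025,0,0,0,0],[0,0,0.012,0,0,0,0],[0,0,0.006,0,0,0,0],[0,0,0,0,0,0,0]]]' | grep -E 'pos|wrist_f'; python3 a.py | head -1
python3 -m handwheel '[[[0,0,0.002,0,0,0,0],[0,0,0.002,0,0,0,0],[0,0,0.002,0,0,0,0],[0,0,0.002,0,0,0,0],[0,0,0,0,0,0,0]]]' | grep -E 'pos|wrist_f'
python3 -m handwheel '[[[0,0,0.002,0,0,0,0],[0,0,0.001,0,0,0,0],[0,0,0,0,0,0,0]]]' | grep -E 'pos|wrist_f'
```

```text
position: [0.5687, -0.0086, 0.0986]
wrist_force: [-0.4, 0.6, -0.2]
tcp' [-0.0012  0.002 ]
position: [0.5687, -0.0085, 0.0905]
wrist_force: [0.4, -1.0, 0.4]
position: [0.5688, -0.0085, 0.0882]
wrist_force: [-1.0, -0.1, 5.5]
```

```bash
python3 -m handwheel '[[[0,0,0.002,0,0,0,0],[0,0,0.002,0,0,0,0],[0,0,0,0,0,0,0]]]' | grep -E 'pos|wrist_f'
python3 -m handwheel '[[[0,0,0.002,0,0,0,0],[0,0,0.002,0,0,0,0],[0,0,0.002,0,0,0,0],[0,0,0,0,0,0,0]]]' | grep -E 'pos|wrist_f'
```

```text
position: [0.5688, -0.0085, 0.0843]
wrist_force: [-2.1, 0.6, 6.7]
position: [0.5688, -0.0085, 0.0783]
wrist_force: [-2.3, 0.4, 6.4]
```

```bash
python3 a.py
```

```text
tcp' [-0.0011  0.0021]
scene [('clamp_arm', array([0.0092, 0.0212]), 0.88), ('tube', array([-0.0106, -0.0075]), 0.88), ('post_top', array([ 0.0718, -0.0021]), 0.71)]
top [('tube', array([ 0.1646, -0.1881]), 0.97)]
wrist [('tube', array([ 0.1426, -0.1698]), 0.95)]
```

```bash
python3 -m handwheel '[[[0,0,0.002,0,0,0,0],[0,0,0.002,0,0,0,0],[0,0,0,0,0,0,0]]]' | grep -E 'pos|wrist_f'
python3 -m handwheel '[[[0,0,0.001,0,0,0,0],[0,0,0.001,0,0,0,0],[0,0,0,0,0,0,0]]]' | grep -E 'pos|wrist_f'
python3 -m handwheel '[[[0,0,0.001,0,0,0,0],[0,0,0.001,0,0,0,0],[0,0,0,0,0,0,0]]]' | grep -E 'pos|wrist_f'
```

```text
position: [0.5687, -0.0085, 0.0742]
wrist_force: [-2.0, -0.5, 6.8]
position: [0.5687, -0.0085, 0.0723]
wrist_force: [-2.5, 0.1, 7.2]
position: [0.5688, -0.0085, 0.0703]
wrist_force: [-3.3, -0.0, 6.5]
```

```bash
python3 -m handwheel '[[[0,0,0.001,0,0,0,0],[0,0,0.001,0,0,0,0],[0,0,0,0,0,0,0]]]' | grep -E 'pos|wrist_f'
```

```text
position: [0.5687, -0.0085, 0.0683]
wrist_force: [-2.8, -0.1, 7.1]
```

```bash
python3 -m handwheel '[[[0,0,0.001,0,0,0,0],[0,0,0.001,0,0,0,0],[0,0,0,0,0,0,0]]]' | grep -E 'pos|wrist_f'
```

```text
position: [0.5688, -0.0085, 0.0663]
wrist_force: [-3.5, 0.8, 7.7]
```

```bash
python3 -m handwheel '[[[0,0,0.001,0,0,0,0],[0,0,0.0005,0,0,0,0],[0,0,0,0,0,0,0]]]' | grep -E 'pos|wrist_f'
```

```text
position: [0.5688, -0.0085, 0.0649]
wrist_force: [-2.4, 0.4, 8.0]
```

```bash
python3 -m handwheel '[[[0,0,0.001,0,0,0,0],[0,0,0,0,0,0,0]]]' | grep -E 'pos|wrist_f'
```

```text
position: [0.5688, -0.0085, 0.0638]
wrist_force: [-2.9, 0.1, 7.8]
```

```bash
python3 -m handwheel '[[[0,0,0.001,0,0,0,0],[0,0,0,0,0,0,0]]]' | grep -E 'pos|wrist_f'; python3 -c "
from h import *
print(state()['clock'],[state()['wrist_force'][2] for _ in range(2)])"
```

```text
position: [0.5687, -0.0085, 0.0628]
wrist_force: [-3.8, -0.5, 7.9]
30.95 [np.float64(7.924264378414282), np.float64(7.924264378414282)]
```

```bash
python3 -m handwheel '[[[0,0,0.001,0,0,0,0],[0,0,0,0,0,0,0]]]' | grep -E 'pos|wrist_f'
```

```text
position: [0.5687, -0.0085, 0.0618]
wrist_force: [-3.2, 0.6, 7.4]
```

```bash
python3 -m handwheel '[[[0,0,0.001,0,0,0,0],[0,0,0.0005,0,0,0,0],[0,0,0,0,0,0,0]]]' | grep -E 'pos|wrist_f'
```

```text
position: [0.5687, -0.0085, 0.0604]
wrist_force: [-2.6, 0.2, 8.2]
```

```bash
python3 -m handwheel '[[[0,0,0.001,0,0,0,0],[0,0,0,0,0,0,0]]]' | grep -E 'pos|wrist_f'
```

```text
position: [0.5688, -0.0085, 0.0594]
wrist_force: [-3.2, -0.4, 7.6]
```

```bash
python3 -m handwheel '[[[0,0,0.001,0,0,0,0],[0,0,0.0005,0,0,0,0],[0,0,0,0,0,0,0]]]' | grep -E 'pos|wrist_f'
```

```text
position: [0.5688, -0.0085, 0.058]
wrist_force: [-3.4, 0.9, 10.0]
```

```bash
python3 -m handwheel '[[[0,0,0.001,0,0,0,0],[0,0,0,0,0,0,0]]]' | grep -E 'pos|wrist_f'
```

```text
position: [0.5688, -0.0085, 0.0571]
wrist_force: [-3.8, 0.9, 10.7]
```

```bash
python3 -m handwheel '[[[0,0,0.0006,0,0,0,0],[0,0,0,0,0,0,0],[0,0,0,0,0,0,0]]]' | grep -E 'pos|wrist_f'; python3 -m handwheel '[[[0,0,0,0,0,0,0]]]' | grep -E 'pos|wrist_f'
```

```text
position: [0.5688, -0.0085, 0.0566]
wrist_force: [-3.4, 0.1, 12.3]
position: [0.5689, -0.0085, 0.0567]
wrist_force: [-4.7, 0.6, 11.8]
```

```bash
python3 -m handwheel '[[[0,0,0.0006,0,0,0,0],[0,0,0,0,0,0,0],[0,0,0,0,0,0,0]]]' | grep -E 'pos|wrist_f'; python3 -m handwheel '[[[0,0,0,0,0,0,0]]]' | grep -E 'pos|wrist_f'
```

```text
position: [0.5689, -0.0085, 0.0562]
wrist_force: [-4.4, -0.6, 11.8]
position: [0.5689, -0.0085, 0.0562]
wrist_force: [-4.9, 0.2, 12.2]
```

```bash
python3 -m handwheel '[[[0,0,0.0004,0,0,0,0],[0,0,0,0,0,0,0],[0,0,0,0,0,0,0]]]' | grep -E 'pos|wrist_f'
python3 -m handwheel '[[[0,0,-0.002,0,0,0,0],[0,0,-0.01,0,0,0,0],[0,0,-0.05,0,0,0,0],[0,0,-0.05,0,0,0,0],[0.05,0,-0.03,0,0,0,0],[0.05,0,0,0,0,0,0],[0.02,0,0,0,0,0,0],[0,0,0,0,0,0,0]]]' | grep -E 'clock|pos|wrist_f'
python3 a.py
python3 - <<'E'
from h import *
a=grab_frame("scene");w=grab_frame("wrist");p=proj(cam("scene"),[[.57,-.01,.06]])[0].astype(int)
q=np.zeros((480,800,3),np.uint8);q[:,:400]=cv2.resize(a[p[1]-48:p[1]+48,p[0]-40:p[0]+40],(400,480),interpolation=2);q[:,400:]=w[:,120:520]
cv2.imwrite("pics/f.png",q[...,::-1])
E
```

```text
position: [0.5689, -0.0085, 0.0558]
wrist_force: [-5.2, 0.8, 13.5]
clock: 34.83
position: [0.448, -0.0152, 0.1971]
wrist_force: [1.0, 0.4, 0.8]
tcp' [-0.1221  0.0021]
scene [('clamp_arm', array([0.0311, 0.0188]), 0.58), ('tube', array([ 0.2004, -0.1749]), 0.95), ('post_top', array([ 0.0808, -0.0049]), 0.96)]
top [('clamp_arm', array([-0.011 , -0.0022]), 0.73), ('tube', array([-0.1628,  0.2082]), 0.94), ('post_top', array([ 0.0828, -0.0034]), 0.61)]
wrist [('tube', array([-0.1686,  0.2083]), 0.79)]
```

View pics/f.png

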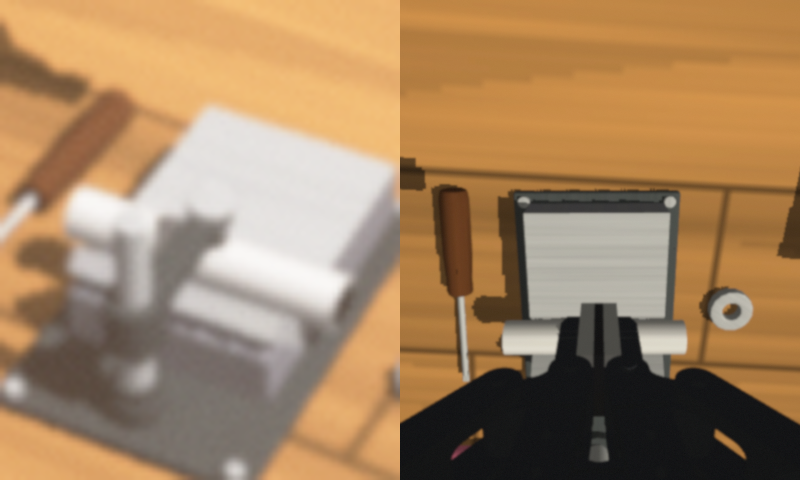

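The final view shows the tube square in the vee (wrist crop columns 500 to 688, row 337), with the arm over it and lowered. The screwdriver and bearing look untouched, and the robot is clear. Final button force was 13.5 N, inside the 12 to 15 N window.

```bash
python3 -c "
from bench import *
print(sign_off())"
```

```text
the job is handed in; nothing more can be done
None
```

The job is handed in: the tube is seated square in the vee and the clamp arm is against its stop. The button was pressed to about 13.5 N, about 5 to 6 N on the tube. The last look, at about 35 s of the 54 s, showed the screwdriver and bearing undisturbed; sign_off gave no verdict.

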